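# Tip the roller out of its tube

### The job

A wooden decorating roller is stored deep inside the dark closed-end tube on the tilting stand. Tip the tube mouth-down so that the roller slides out against the catch, grip its exposed end and draw it right out, then lay it gently along the bottom of the V trough and let go. Do not drop the roller or set it down on the bench, and leave the other things where they are.

Things in the scene. Friction and masses are not known exactly. Their poses are not given: they have to be found in the camera images.
- pivot (a point): point on the hinge axis of the fixed tilting stand, 240 mm above the bench, midway between its two wooden cheeks (60 mm long in x, 110 mm over their outsides, tops 20 mm above the pivot). Axes: x level, towards the side where the tube's mouth is; y the hinge axis; z up. Base 200 (x) x 140 x 14 mm.
- cradle (a joint): tilt of the tube about the pivot, rad. At 0 the mouth points up, 0.30 above level; grows as the mouth goes down: level at 0.30, stop at 0.85 (mouth 0.55 below level), where the roller slides out. A stiff hinge: it stays where it is left; about 6 N down on the thumb plate moves it. Starts near 0.
- mouth (a point): centre of the open mouth of the dark tube, on its axis, 125 mm from the pivot; moves with the tube. Its x axis points out of the mouth along the tube, y is the hinge axis, z points to the tube's upper side. Tube 64 mm outside, 56 mm inside, 230 mm long, closed at the far end, slippery inside. A catch juts out below the mouth.
- catch (a point): top middle of the inner face of the catch's upright lip (26 mm wide, 5 thick), 75 mm beyond the mouth, 16 mm below the tube's axis; carried by a flat arm 12 mm wide, top 32 mm below that axis; axes as mouth. A roller slid out lies against it, 75 mm exposed, its axis 13 mm below the tube's: raise it over 12 mm (26 at most) square to the tube to clear the lip, then draw along the tube.
- thumb_plate (a point): centre of the flat top face of the wooden thumb plate on top of the tube near the mouth, 50 (along the tube) x 44 mm, 39 mm above the tube's axis and 30 mm behind the mouth. Axes as mouth.
- roller_center (a point): centre of the wooden roller, a plain beech cylinder 30 mm across and 180 mm long with dark rings, about 90 g; its x axis is its long axis. At the start it lies wholly inside the tube against the closed end, its near end some 45 mm inside the mouth, out of reach of fingers.
- valley (a point): middle of the valley line of the wooden V trough, 12 mm above the bench. x runs along the trough, z up. The trough is fixed, 252 x 120 x 28 mm outside; inside 240 mm long (x) and 108 mm wide; its floor is a shallow V rising 12 degrees to both sides from the valley; walls 28 mm high above the bench. A roller at rest in it has its axis 15 mm above the valley line.
- tumbler_a: dark tumbler, 72 mm across the rim, 115 mm tall, standing beside the stand (bystander; origin under its centre)
- tumbler_b: like tumbler_a, at the back (bystander; origin under its centre)
- tumbler_c: like tumbler_a, at the back (bystander; origin under its centre)
- jar: white lidded jar, 68 mm across, 100 mm tall, back left (bystander; origin under its centre)
- bowl: blue bowl, 120 mm across, 55 mm tall, left (bystander; origin under its centre)
- block: cork sanding block 80 x 45 x 30 mm, lying beside the trough (bystander; origin under its centre)
- knife: palette knife lying flat, near the robot (bystander)

How it is judged:
By the outcome, as a careful person would: the job done as asked, in the order asked, and still so for the second after the job is handed in, with the robot touching nothing.
It also fails if it takes over 61 s, if anything falls off the work surface, if the arm or the gripper's body presses on something with over 40 N, if the wrist force passes 120 N, or if a joint passes its speed limit or range.

### The arm

A 6-joint arm with a two-finger parallel gripper is mounted at the origin on the work surface. World frame = base frame: x ahead of the robot, y to its left, z up, the work surface at z = 0. Lengths are in m, angles in rad, forces in N, time in s.
With the tool pointing down it reaches from about 0.35 to 0.8 m from the base axis. Payload 7.3 kg.
Tool frame: the origin (TCP) lies between the finger pads; the fingertips stand 25 mm ahead of it and the grasp point (between the pads) lies 6 mm ahead of it (r.tip_extent is the distance from the TCP to the fingertips, in m); z points along the fingers, y is the line along which they close (so a half turn about z gives the same grasp; the last joint's range is limited). The gripper opens to 85 mm and grips with 20 to 120 N. Pads are 22 mm wide; open, the fingers measure 114 mm over their backs; the gripper's body (76 mm by 85 mm) begins 54 mm behind the grasp point. The pads swing forward as they close: fully open they stand 13 mm farther back than shut.
Start: joints at [-1.449, 0.342, 1.524, -0, 1.275, -0.146], TCP at [0.139, -0.506, 0.256] pointing down, gripper open.
Joint ranges: [-2.53, 2.53], [-0.77, 2.02], [0.04, 2.7], [-1, 4.14], [0.28, 2.66], [-3.11, 3.11]. Speed limits (rad/s): [2.57, 2.57, 3.14, 3.14, 3.14, 3.14].

### API

Orientations are given as a unit quaternion [x, y, z, w].
In Python, from workcell import r, command_gripper, optics gives the robot as it stands. The module is installed in compiled form; this text tells all that it offers. Calls block until the motion is done:
- r.reach(position, orientation): joint-space move of the TCP to a pose.
- r.move_straight(position, orientation=None, speed=0.15, max_force=None): straight line of the TCP; orientation=None keeps the orientation; speed is the mean speed in m/s. With max_force (N) it stops when the force on the tool has changed by that much, and returns True; else False.
- r.movej(angles): joint-space move.
- command_gripper(opening, force=None): finger opening in m; force is the grip in N (None keeps the last); returns when the fingers have stopped.
- r.hold(seconds).
- r.solve_ik(position, orientation): joint angles nearest the present ones, or None.
- r.read_state(): the state.
- optics.get_image(name): name is "scene" or "top" or "wrist"; returns (picture, depth): 420x560x3 uint8, red, green, blue; 420x560 float32, m along the optical axis (not along the pixel's ray), 0 where there is no reading.
- optics.camera_model(name): a dict with "K" (3x3 intrinsics, pixels), "R" (3x3) and "t" (3): a world point X has camera coordinates R X + t; the wrist camera has in their place "tool_from_camera" (4x4, takes a point from camera to tool coordinates, whose origin is the TCP and whose axes are the flange's). Camera axes: x right, y down, z forward; pixel columns grow to the right and rows downward; lengths in m; the calibration is good to about 2 mm. A picture is of the moment at which its call begins: read the wrist's pose just before it. camera_model takes no time and is no camera call.
A pose or a line that the arm cannot do raises r.PlanningError and nothing moves.
- r.finish_job(): hands the job in; it is judged then, once.
The state is a dict: "time_s": time; "joint_positions": joint angles; "dq": joint speeds; "tau": joint torques, N m; "eef_pos": TCP position; "eef_rot": TCP orientation; "contact_force": force on the tool from outside, world axes, zero at the start; "torque": the same for the moment, N m; "grip_width": finger opening in m; "grip_force": force on a finger pad.
Only numpy, scipy, OpenCV 4.12 (cv2) and the standard library are available. Lean on these libraries where they do the work, as an engineer would, in place of code of your own. Each camera call takes 0.05 s, during which the arm holds its last target. There are 200 camera calls.

## Working session

There is one attempt and no reset: what is moved stays moved. The work goes in short steps, each a Python script; the robot and the scene stay as the last script left them, time stands still between calls to the robot, and variables do not carry over. Pictures are saved under pics/ and viewed, at most 10 in all, crops included, and the job is handed in when it is done.

```bash
mkdir -p pics; ls
cat > h.py <<'E'
import numpy as np, cv2
from workcell import r, command_gripper, optics
from scipy.spatial.transform import Rotation as Ro
def snap(name,fn):
    im,d=optics.get_image(name); np.savez('pics/'+fn+'.npz',im=im,d=d)
    cv2.imwrite('pics/'+fn+'.png',cv2.cvtColor(im,cv2.COLOR_RGB2BGR)); return im,d
def cloud(name,d):
    m=optics.camera_model(name);K=m['K'];v,u=np.indices(d.shape)
    c=np.stack([(u-K[0,2])*d/K[0,0],(v-K[1,2])*d/K[1,1],d],-1)
    return (c-m['t'])@m['R']   # R^T (c-t)
E
python3 - <<'E'
from h import *
for n in('scene','top'):
    snap(n,n+'0'); m=optics.camera_model(n); print(n,m['K'].tolist() if hasattr(m['K'],'tolist') else m['K'],m['R'],m['t'])
print(r.read_state())
a=cv2.imread('pics/scene0.png');b=cv2.imread('pics/top0.png')
E
```

```text
pics
scene [[462.96988985682253, 0.0, 283.4120669473397], [0.0, 462.96988985682253, 208.4238321872379], [0.0, 0.0, 1.0]] [[-0.0304949   0.99947431 -0.01100786]
 [ 0.70368785  0.01364632 -0.7103782 ]
 [-0.70985455 -0.02940901 -0.70373406]] [-0.06841057 -0.29219672  1.73075356]
top [[462.2127382234088, 0.0, 272.74926319087893], [0.0, 462.2127382234088, 204.78304838735536], [0.0, 0.0, 1.0]] [[-0.02989241 -0.99954897 -0.00287978]
 [-0.98773774  0.02998061 -0.15321658]
 [ 0.15323382 -0.00173555 -0.98818844]] [0.08177217 0.59245474 1.59724355]
{'time_s': 0.1, 'joint_positions': array([-1.44899239e+00,  3.42646586e-01,  1.52487613e+00,  2.81271866e-05,
        1.27534970e+00, -1.46003768e-01]), 'dq': array([-0.00037315, -0.00150439, -0.00297673, -0.00045468, -0.00037918,
       -0.0007591 ]), 'tau': array([ 3.47276240e-03, -4.34444118e+01, -2.46491933e+01, -1.20823906e-04,
        4.70461251e-03,  5.09849656e-06]), 'eef_pos': array([ 0.13891619, -0.50598931,  0.2557146 ]), 'eef_rot': array([ 9.91048611e-01,  1.33499964e-01,  2.11929289e-05, -6.39669076e-04]), 'contact_force': array([-0.58075853, -0.28709698,  0.30394754]), 'torque': array([-0.01018501,  0.04825305,  0.00537271]), 'grip_force': 0.0, 'grip_width': 0.08541107599608937}
```

View pics/scene0.png

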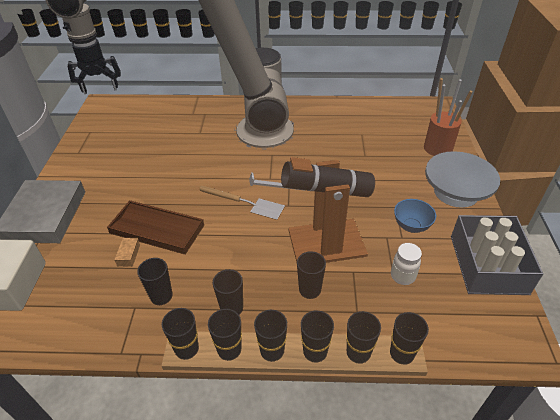

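View pics/top0.png

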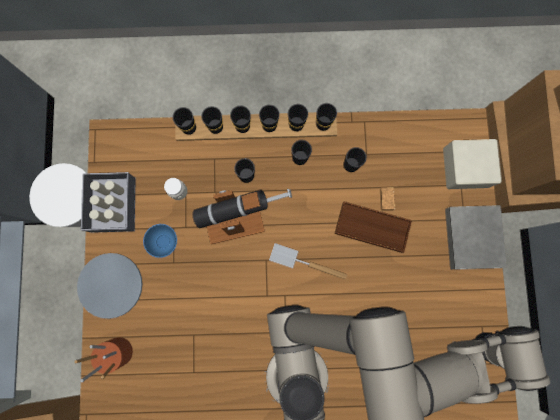

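The scene view shows the tube near (328,178), with its mouth to the left, the catch at (252,180), the trough at (155,226) and the stand base at (327,240). In the top view the tube runs (195,217)→(265,200), the catch is at (290,193), the trough at (373,227), the block at (388,198), and the tumblers are at (245,170), (301,152) and (354,159). Next I'll measure these from depth.

```bash
cat > m.py <<'E'
from h import *
from scipy.optimize import least_squares
P={};I={}
for n in('scene','top'):
    z=np.load(f'pics/{n}0.npz'); P[n]=cloud(n,z['d']); I[n]=z['im'].astype(int); P[n][z['d']==0]=9
# plane check
for n in P: 
    q=P[n]; s=(abs(q[...,0]-.3)<.05)&(abs(q[...,1]-.3)<.2)&(abs(q[...,2])<.03); print(n,'bench z',np.median(q[s][:,2]),s.sum())
# tube points
pts=[];
roi={'scene':(slice(150,205),slice(245,385)),'top':(slice(180,235),slice(185,300))}
for n in P:
    q=P[n][roi[n]].reshape(-1,3); c=I[n][roi[n]].reshape(-1,3)
    hi=(q[:,2]>.19)&(q[:,2]<.4)
    dark=hi&(c.max(1)<75)&(c.max(1)-c.min(1)<25)
    print(n,hi.sum(),dark.sum(),q[dark].min(0),q[dark].max(0)); pts.append((q[dark],n))
    st=hi&(c.min(1)>100); 
    wood=hi&(c[:,0]-c[:,2]>40); print(' wood',q[wood].mean(0),wood.sum(),q[wood].min(0),q[wood].max(0))
def fit(q):
    m=q.mean(0);d=np.linalg.svd(q-m,full_matrices=False)[2][0]
    def f(p): 
        a=np.array(p[3:]);a/=np.linalg.norm(a); w=q-p[:3]; return np.linalg.norm(np.cross(w,a),axis=1)-.032
    s=least_squares(f,np.r_[m-[0,0,.02],d],loss='soft_l1',f_scale=.003)
    a=s.x[3:]/np.linalg.norm(s.x[3:]); a*=-np.sign(a[1]); t=(q-s.x[:3])@a
    return s.x[:3],a,np.percentile(t,[.5,99.5]),np.median(abs(f(s.x)))
for q,n in pts+[(np.vstack([p[0] for p in pts]),'both')]:
    c,a,t,e=fit(q); print(n,'ends',c+a*t[0],c+a*t[1],'len',t[1]-t[0],'axis',a,'elev',np.arcsin(a[2]),'yaw',np.arctan2(a[1],a[0]),e)
# trough
for n,ro in(('scene',(slice(190,260),slice(95,215))),('top',(slice(190,265),slice(320,425)))):
    q=P[n][ro];c=I[n][ro]; s=(q[...,2]>.022)&(q[...,2]<.045)&(c[...,0]<140)
    k=q[s][:,:2]; rc=cv2.minAreaRect((k*1000).astype(np.float32)); print(n,'trough',rc,np.median(q[s][:,2]),s.sum())
# bystanders
t=P['top'];
for nm,(u,v) in dict(ta=(245,170),tb=(301,152),tc=(354,159),jar=(175,188),bowl=(160,240),block=(388,198)).items():
    w=t[v-14:v+14,u-14:u+14].reshape(-1,3); w=w[w[:,2]>.02]; print(nm,w.min(0),w.max(0))
E
python3 m.py
```

```text
scene bench z 0.0014898529365962561 925
top bench z -0.0010698950747180715 3200
scene 3052 1241 [0.51682866 0.08277968 0.19446491] [0.61099755 0.31654392 0.31011272]
 wood [0.57894896 0.18760422 0.26434281] 806 [0.49559309 0.01644717 0.19195789] [0.61592915 0.3178056  0.31665906]
top 1941 1004 [0.50393589 0.08487701 0.19567101] [0.60503003 0.31580888 0.30969562]
 wood [0.56299275 0.17075316 0.27927651] 493 [0.49465072 0.02219499 0.19050035] [0.61449722 0.3191252  0.31918971]
scene ends [0.53293419 0.30400285 0.20935739] [0.5783942  0.09307546 0.28044268] len 0.2271785581845538 axis [ 0.20010697 -0.92846523  0.31290496] elev 0.318250041511806 yaw -1.358518933404812 0.0011102582326809746
top ends [0.53430805 0.30424305 0.20672263] [0.57896212 0.09346771 0.27947557] len 0.2274054147127802 axis [ 0.19636324 -0.92687039  0.31992618] elev 0.32565157550327695 yaw -1.3620270006416024 0.0016106309513528542
both ends [0.53375774 0.30430276 0.20757836] [0.5786232  0.09309866 0.27990764] len 0.22770947387029628 axis [ 0.19702937 -0.92751563  0.31763844] elev 0.32323790033369953 yaw -1.361480772566503 0.0014406201861868854
scene trough ((547.3534545898438, -304.2926940917969), (255.77825927734375, 203.0779571533203), 72.222900390625) 0.025720552322072935 1166
top trough ((541.832275390625, -302.0343017578125), (253.08221435546875, 188.38763427734375), 72.02000427246094) 0.02547165885494164 686
ta [0.68029865 0.12460175 0.02005192] [9. 9. 9.]
tb [ 0.73973925 -0.07480182  0.02047656] [9. 9. 9.]
tc [ 0.70944146 -0.26382948  0.02032832] [9. 9. 9.]
jar [0.62975237 0.37520098 0.02038796] [9. 9. 9.]
bowl [0.43427437 0.41555547 0.02000619] [9. 9. 9.]
block [ 0.56286555 -0.37335174  0.02010029] [9. 9. 9.]
```

Run:
```python
import cv2
a=cv2.imread('pics/scene0.png')[140:270,235:395];b=cv2.imread('pics/top0.png')[175:250,185:305]
a=cv2.resize(a,None,fx=3,fy=3,interpolation=cv2.INTER_CUBIC);b=cv2.resize(b,None,fx=2.5,fy=2.5,interpolation=cv2.INTER_CUBIC)
import numpy as np
o=np.zeros((390+188,480,3),np.uint8);o[:390,:480]=a;o[390:390+b.shape[0],:b.shape[1]]=b[:188]
cv2.imwrite('pics/crop0.png',o)
```

```text
(no output)
```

View pics/crop0.png

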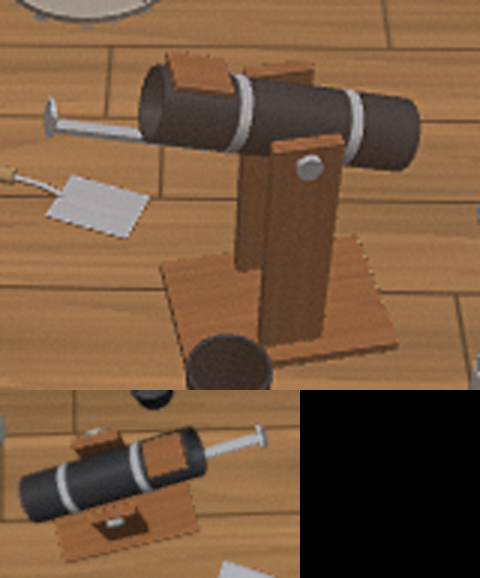

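The crop shows the tube mouth at the left with the thumb plate on top and the catch arm ahead of it, at about level +0.3. The tube fit is consistent: pivot z comes out near 0.241. Next I'll refine the trough and check that the whole sequence is reachable.

```bash
cat > m2.py <<'E'
from h import *
for n,ro in(('scene',(185,265,90,220)),('top',(190,265,320,425))):
    z=np.load(f'pics/{n}0.npz');q=cloud(n,z['d']);c=cv2.cvtColor(z['im'],cv2.COLOR_RGB2HSV)
    m=np.zeros(c.shape[:2],np.uint8);a,b,e,f=ro
    m[a:b,e:f]=((c[...,2]<115)&(c[...,1]>90))[a:b,e:f]*255
    k,l,st,_=cv2.connectedComponentsWithStats(m); i=1+st[1:,4].argmax(); s=l==i
    s2=cv2.morphologyEx(s.astype(np.uint8),cv2.MORPH_OPEN,np.ones((3,3)))>0
    # cast mask pixels' hull onto z=.028 and z=0.02
    cm=optics.camera_model(n);vu=np.argwhere(s2)[:,::-1]
    d=np.c_[vu,np.ones(len(vu))]@np.linalg.inv(cm['K']).T@cm['R'];C=-cm['R'].T@cm['t']
    for h in(.028,.014): p=C+d*((h-C[2])/d[:,2])[:,None]; print(n,h,cv2.minAreaRect((p[:,:2]*1000).astype(np.float32)))
    w=q[s2]; w=w[(w[:,2]>-.01)&(w[:,2]<.05)]; print('cloud',cv2.minAreaRect((w[:,:2]*1000).astype(np.float32)),len(w))
    u=w-w.mean(0); 
    # valley line: floor points, fit |perp| V by yaw grid
    rc=cv2.minAreaRect((w[:,:2]*1000).astype(np.float32)); print('C',C)
    pts=cv2.boxPoints(rc); print(pts.round(0).tolist())
E
python3 m2.py
```

```text
scene 0.028 ((560.860595703125, -301.51824951171875), (267.5919494628906, 231.34857177734375), 73.1721420288086)
scene 0.014 ((548.435302734375, -307.5762939453125), (271.40814208984375, 234.64793395996094), 73.17214965820312)
cloud ((539.2078857421875, -314.25286865234375), (280.33447265625, 245.31326293945312), 72.21852111816406) 3216
C [1.4321124  0.12326176 1.009667  ]
[[380.0, -410.0], [613.0, -485.0], [699.0, -218.0], [465.0, -143.0]]
top 0.028 ((507.2269287109375, -289.8398132324219), (253.69117736816406, 122.71342468261719), 72.34378051757812)
top 0.014 ((508.628662109375, -292.8811950683594), (255.85499572753906, 123.76006317138672), 72.34378814697266)
cloud ((507.3501892089844, -295.33837890625), (261.4466552734375, 120.02727508544922), 72.38890838623047) 2409
C [0.34288255 0.06674523 1.66938698]
[[411.0, -402.0], [525.0, -438.0], [604.0, -189.0], [490.0, -153.0]]
```

```bash
cat >> h.py <<'E'
YAW=-1.361; PIV=np.array([.554,.208,.240])
def quat(xd,zd,s=1):
    x=s*np.array(xd);z=np.array(zd);return Ro.from_matrix(np.c_[x,np.cross(z,x),z]).as_quat()
def frame(el,yaw=YAW):
    h=np.array([np.cos(yaw),np.sin(yaw),0]);k=np.array([0,0,1.])
    return np.cos(el)*h+np.sin(el)*k, -np.sin(el)*h+np.cos(el)*k   # x', z'
def tubept(el,a,u):
    x,z=frame(el); return PIV+a*x+u*z
VAL=np.array([.5085,-.2907,.012]); TYAW=np.radians(72.34-180)
E
cat > ik.py <<'E'
from h import *
D=[0,0,-1.]
for s in(1,-1):
    L=[]
    for el in(.32,0,-.3,-.55):
        L.append(('press',tubept(el,.095,.039)+[0,0,.025],quat(frame(0)[0],D,s)))
    x,z=frame(-.55);q=quat(x,-z,s);
    for nm,a,u in(('above',.163,.085),('grip',.163,.005),('lift',.163,.024),('out',.293,.024),('up',.293,.12)): L.append((nm,tubept(-.55,a,u),q))
    xt,_=frame(0,TYAW); g=VAL+.055*xt; qt=quat(xt,D,s)
    for h in(.2,.033): L.append(('place',g+[0,0,h],qt))
    print(s,r.read_state()['joint_positions'].round(2))
    for n,p,q in L:
        j=r.solve_ik(p,q); print(n,p.round(3),None if j is None else np.round(j,2))
E
python3 ik.py
```

```text
1 [-1.45  0.34  1.52  0.    1.28 -0.15]
press [0.57  0.132 0.332] [ 0.1   0.41  1.21 -0.    1.52  3.03]
press [0.574 0.115 0.304] [ 0.07  0.43  1.27 -0.    1.45  3.  ]
press [0.575 0.108 0.274] [ 0.05  0.44  1.32 -0.    1.38  2.99]
press [0.575 0.109 0.249] [ 0.06  0.46  1.36 -0.    1.32  2.99]
above [0.592 0.029 0.227] [-0.31  0.6   1.3   0.47  1.54  2.54]
grip [0.583 0.07  0.159] [-0.25  0.64  1.43  0.5   1.36  2.5 ]
lift [0.586 0.06  0.175] [-0.26  0.63  1.4   0.49  1.41  2.51]
out [ 0.609 -0.049  0.107] [-0.41  0.78  1.3   0.44  1.41  2.37]
up [ 0.619 -0.098  0.189] [-0.47  0.75  1.13  0.42  1.62  2.41]
place [ 0.492 -0.343  0.212] [-0.74  0.51  1.38 -0.    1.25  2.71]
place [ 0.492 -0.343  0.045] [-0.74  0.71  1.54 -0.    0.89  2.71]
-1 [-1.45  0.34  1.52  0.    1.28 -0.15]
press [0.57  0.132 0.332] [ 0.1   0.41  1.21 -0.    1.52 -0.11]
press [0.574 0.115 0.304] [ 0.07  0.43  1.27 -0.    1.45 -0.14]
press [0.575 0.108 0.274] [ 0.05  0.44  1.32 -0.    1.38 -0.16]
press [0.575 0.109 0.249] [ 0.06  0.46  1.36 -0.    1.32 -0.15]
above [0.592 0.029 0.227] [-0.31  0.6   1.3   0.47  1.54 -0.61]
grip [0.583 0.07  0.159] [-0.25  0.64  1.43  0.5   1.36 -0.64]
lift [0.586 0.06  0.175] [-0.26  0.63  1.4   0.49  1.41 -0.63]
out [ 0.609 -0.049  0.107] [-0.41  0.78  1.3   0.44  1.41 -0.77]
up [ 0.619 -0.098  0.189] [-0.47  0.75  1.13  0.42  1.62 -0.74]
place [ 0.492 -0.343  0.212] [-0.74  0.51  1.38 -0.    1.25 -0.43]
place [ 0.492 -0.343  0.045] [-0.74  0.71  1.54 -0.    0.89 -0.43]
```

```bash
cat > a1.py <<'E'
from h import *
def pose(el,gap): 
    x,z=frame(el); return tubept(el,.095,.039+.025+gap),quat(x,-z,-1)
els=np.arange(.24,-.581,-.082)
for e in els: assert r.solve_ik(*pose(e,0)) is not None,e
command_gripper(0,40)
r.reach([.42,-.2,.45],quat(frame(0)[0],[0,0,-1.],-1))
p,q=pose(.32,.06); r.reach(p,q)
p,q=pose(.32,.006); r.move_straight(p,q,speed=.1)
p,q=pose(.30,-.012); print('touch',r.move_straight(p,q,speed=.03,max_force=4),r.read_state()['eef_pos'],pose(.30,0)[0],r.read_state()['contact_force'])
for e in els:
    p,q=pose(e,-.001); hit=r.move_straight(p,q,speed=.05,max_force=25); s=r.read_state()
    print(round(e,3),hit,s['contact_force'].round(1),s['eef_pos'].round(4),s['time_s'])
    if hit: break
x,z=frame(-.55)
r.move_straight(r.read_state()['eef_pos']+.08*z+.03*x,speed=.15)
r.move_straight(r.read_state()['eef_pos']+[-.12,-.1,.12],speed=.25)
snap('scene','scene1');snap('top','top1')
a=cv2.imread('pics/scene1.png')[140:270,235:395];b=cv2.imread('pics/top1.png')[170:250,185:325]
o=np.zeros((590,500,3),np.uint8);o[:390,:480]=cv2.resize(a,None,fx=3,fy=3);o[390:590,:350]=cv2.resize(b,None,fx=2.5,fy=2.5)
cv2.imwrite('pics/crop1.png',o); print(r.read_state()['time_s'])
E
python3 a1.py
```

```text
touch True [0.56900497 0.1384175  0.32887248] [0.56896221 0.13773162 0.32921595] [-0.85692154 -0.17982228  0.05708663]
0.24 False [-0.1 -0.8  3. ] [0.5703 0.1318 0.3242] 5.4
0.158 False [0.2 0.6 1.7] [0.5714 0.1257 0.3171] 5.7333
0.076 False [-0.1 -0.3  0.8] [0.5726 0.1199 0.3098] 6.0667
-0.006 False [-0.2 -0.8 -0. ] [0.5736 0.1147 0.302 ] 6.4
-0.088 False [-0.2  0.1  0.1] [0.5746 0.11   0.2941] 6.7333
-0.17 False [-0.2  0.1  0.8] [0.5755 0.106  0.2857] 7.0667
-0.252 False [-0.1  1.3  1.1] [0.5762 0.1026 0.277 ] 7.4
-0.334 False [ 0.5 -0.4 -0.4] [0.5768 0.1    0.2682] 7.7333
-0.416 False [-0.1  0.3  1. ] [0.5772 0.0981 0.259 ] 8.0667
-0.498 False [-0.4 -0.1 -0.1] [0.5775 0.0969 0.2498] 8.4
-0.58 True [ 0.7 -3.5  5.4] [0.579  0.0966 0.2436] 8.65
10.4083
```

View pics/crop1.png

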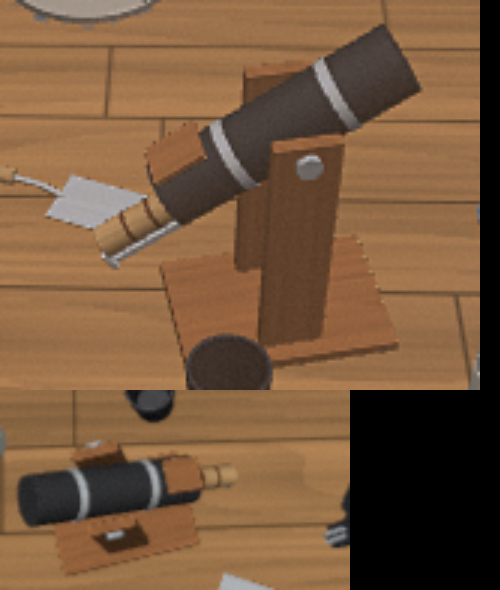

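The tube is at its stop, and the roller is out against the catch, at about (130,225) in the crop. I'll refit the tube and roller axes.

```bash
cat > m3.py <<'E'
from h import *
from scipy.optimize import least_squares
def fit(q,R,d0):
    m=np.median(q,0)
    def f(p):
        a=p[3:]/np.linalg.norm(p[3:]); return np.linalg.norm(np.cross(q-p[:3],a),axis=1)-R
    s=least_squares(f,np.r_[m-[0,0,R*.7],d0],loss='soft_l1',f_scale=.002)
    a=s.x[3:]/np.linalg.norm(s.x[3:]); return s.x[:3],a,np.median(abs(f(s.x)))
x,z=frame(-.55)
T=[];W=[]
for n in('scene','top'):
    d=np.load(f'pics/{n}1.npz');q=cloud(n,d['d']).reshape(-1,3);c=d['im'].reshape(-1,3).astype(int)
    w=q-PIV; y=np.cross(z,x);A=w@x;Y=w@y;U=w@z
    t=(abs(Y)<.045)&(A>-.11)&(A<.13)&(U>-.03)&(U<.045)&(c.max(1)<75)
    ro=(abs(Y)<.03)&(A>.13)&(A<.21)&(U>-.03)&(U<.02)&(c[:,0]-c[:,2]>30)
    for nm,s,R,acc in(('tube',t,.032,T),('roller',ro,.015,W)):
        acc.append(q[s]); cc,a,e=fit(q[s],R,x); v=cc-PIV
        v=v-a*((v@a)-(.163 if R<.02 else .125)); print(n,nm,s.sum(),'el',np.arcsin(a[2]).round(3),'yaw',np.arctan2(a[1],a[0]).round(3),'at a: y,u',(v@y).round(4),(v@z).round(4),'e',e.round(4),'A',np.percentile(A[s],[1,99]).round(3))
E
python3 m3.py
```

```text
scene tube 1416 el -0.55 yaw -1.364 at a: y,u -0.0009 0.0004 e 0.0011 A [-0.107  0.12 ]
scene roller 266 el -0.555 yaw -1.368 at a: y,u -0.0007 -0.0121 e 0.0011 A [0.13  0.197]
top tube 1098 el -0.549 yaw -1.362 at a: y,u 0.0009 -0.002 e 0.0016 A [-0.107  0.114]
top roller 122 el -0.583 yaw -1.37 at a: y,u 0.0004 -0.0134 e 0.0016 A [0.141 0.199]
```

```bash
cat > a2.py <<'E'
from h import *
x,z=frame(-.55);q=quat(x,-z,-1)
command_gripper(.065,40)
r.reach(tubept(-.55,.175,.10),q)
print(r.move_straight(tubept(-.55,.163,.005),q,speed=.08,max_force=12))
f0=r.read_state()['contact_force']
command_gripper(0.02,70); s=r.read_state();print(s['grip_width'],s['grip_force'],s['contact_force']-f0,s['eef_pos'],tubept(-.55,.163,.005))
print(r.move_straight(tubept(-.55,.163,.024),q,speed=.04,max_force=25),r.read_state()['contact_force']-f0)
print(r.move_straight(tubept(-.55,.298,.024),q,speed=.08,max_force=20))
s=r.read_state();print(s['grip_width'],s['grip_force'],s['contact_force']-f0,s['eef_pos'],tubept(-.55,.298,.024),s['time_s'])
snap('scene','scene2');snap('top','top2')
a=cv2.imread('pics/scene2.png')[120:260,170:390];b=cv2.imread('pics/top2.png')[150:270,185:405]
cv2.imwrite('pics/crop2.png',cv2.resize(np.vstack([a,b]),None,fx=2.2,fy=2.2))
E
python3 a2.py
```

```text
False
0.02736075824423766 68.78957390785217 [-0.99517794 -1.68027531  2.69596668] [0.58366137 0.06929118 0.15932739] [0.58348449 0.06952933 0.1590646 ]
False [-0.47925194 -0.41317299 -0.22101266]
False
0.027589268617148523 69.10490155220032 [-0.35002348 -0.0816728  -0.46081456] [ 0.60957331 -0.05238772  0.10499791] [ 0.60952164 -0.05275123  0.10469979] 16.2
```

View pics/crop2.png

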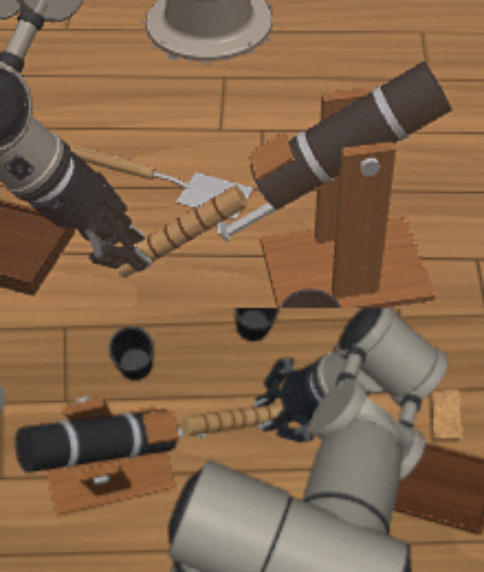

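The roller is held and clear of the tube: its near end is at (240,192) in the crop, beyond the mouth. I'll carry it above the trough and check how it sits in the hand.

```bash
cat > a3.py <<'E'
from h import *
x,z=frame(-.55)
r.move_straight(r.read_state()['eef_pos']+.12*z,speed=.15)
xt,_=frame(0,TYAW); qt=quat(xt,[0,0,-1.],-1); g=VAL+.053*xt
r.reach(g+[0,0,.16],qt)
s=r.read_state();print(s['grip_width'],s['time_s'],s['eef_pos'])
yt=np.cross([0,0,1],xt);p=s['eef_pos']-[0,0,.018]
for n in('scene','top'):
    im,d=snap(n,n+'3');q=cloud(n,d).reshape(-1,3);c=im.reshape(-1,3).astype(int);w=q-p
    A=w@xt;Y=w@yt;U=w[:,2]; m=(A>-.16)&(A<-.03)&(abs(Y)<.04)&(abs(U)<.06)&(c[:,0]-c[:,2]>30)
    if m.sum()<50: print(n,'few',m.sum());continue
    k=q[m];print(n,m.sum(),'A',np.percentile(A[m],[1,99]))
    from m3 import fit
    cc,a,e=fit(k,.015,xt); a*=np.sign(a@xt); v=cc-p; 
    for b in(0,-.055): vv=v-a*((v@xt)-b)/(a@xt); print('at',b,(vv@yt).round(4),vv[2].round(4))
    print('slope',a[2].round(4),'yawerr',(a@yt).round(4),e)
im=cv2.imread('pics/scene3.png')[130:290,60:280];cv2.imwrite('pics/crop3.png',cv2.resize(im,None,fx=3,fy=3))
E
python3 a3.py | grep -v tube
```

```text
0.027558318673067222 18.2917 [ 0.49302637 -0.34046099  0.17184925]
scene 450 A [-0.14612947 -0.03158352]
scene roller 266 el -0.555 yaw -1.368 at a: y,u -0.0007 -0.0121 e 0.0011 A [0.13  0.197]
top roller 122 el -0.583 yaw -1.37 at a: y,u 0.0004 -0.0134 e 0.0016 A [0.141 0.199]
at 0 0.0011 0.0004
at -0.055 0.0007 0.0002
slope 0.0046 yawerr 0.0087 0.001373398236357879
top 327 A [-0.145023   -0.03184843]
at 0 0.0007 -0.002
at -0.055 0.0006 -0.0023
slope 0.0056 yawerr 0.002 0.0015334945093163806
```

View pics/crop3.png

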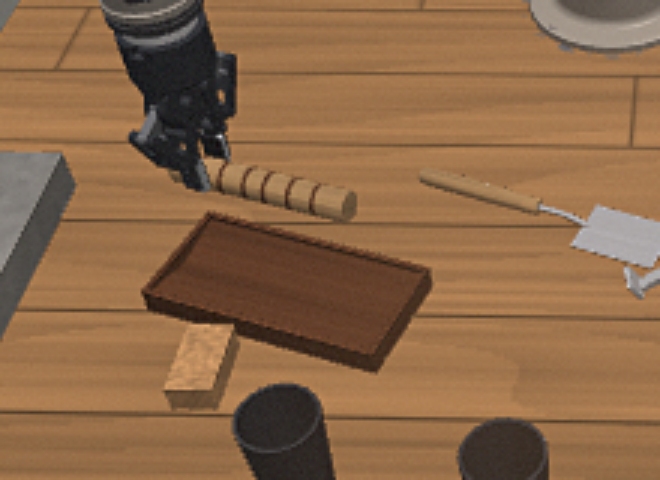

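The roller sits straight in the hand, level to within 0.006 rad. The trough rim corners in the crop are (210,213), (145,292) and (432,270), which gives a centre of about (289,281). I'll cross-check that against the top-view value, then lower the roller.

```bash
cat > a4.py <<'E'
from h import *
cm=optics.camera_model('scene');C=-cm['R'].T@cm['t']
P=[]
for u,v in((210,213),(145,292),(432,270)):
    d=cm['R'].T@np.linalg.inv(cm['K'])@[u/3+60,v/3+130,1]; P.append(C+d*(.028-C[2])/d[2])
c=(P[1]+P[2])/2; e=P[2]-P[0]; print('centre',c,'len',np.linalg.norm(e),np.linalg.norm(P[1]-P[0]),'yaw',np.degrees(np.arctan2(e[1],e[0])))
if np.linalg.norm(c[:2]-VAL[:2])<.006:
    V=VAL.copy();V[:2]=(c[:2]+VAL[:2])/2; print('V',V)
    xt,_=frame(0,TYAW); qt=quat(xt,[0,0,-1.],-1); g=V+.053*xt   # roller centre .053 behind grip
    z0=.015+.018
    r.move_straight(g+[0,0,z0+.02],qt,speed=.12); r.hold(.3)
    f0=r.read_state()['contact_force']
    hit=r.move_straight(g+[0,0,z0-.005],qt,speed=.015,max_force=3); s=r.read_state()
    print(hit,'height over nominal',s['eef_pos'][2]-.012-z0,s['contact_force']-f0,s['torque'],s['time_s'])
E
python3 a4.py
```

```text
centre [ 0.51241776 -0.28756413  0.028     ] len 0.2525836632364646 0.11636377533576182 yaw 72.42117062304395
V [ 0.51045888 -0.28913206  0.012     ]
True height over nominal 0.0018863085145856273 [-0.48264494  0.93675327  5.05614317] [ 0.01983636  0.06146375 -0.03014767] 20.8667
```

```bash
cat > a5.py <<'E'
from h import *
command_gripper(.042,20); r.hold(.4); s=r.read_state();print(s['contact_force'],s['grip_width'])
p=s['eef_pos']; print(r.move_straight(p+[0,0,.05],speed=.06,max_force=10))
r.move_straight(p+[0,0,.2],speed=.2); r.reach([.42,-.48,.33],s['eef_rot']); r.hold(.5)
snap('scene','scene5');snap('top','top5')
x,_=frame(0,TYAW);y=np.cross([0,0,1],x)
from m3 import fit
for n in('scene','top'):
    d=np.load(f'pics/{n}5.npz');q=cloud(n,d['d']).reshape(-1,3);c=d['im'].reshape(-1,3).astype(int);w=q-VAL
    m=(abs(w@x)<.12)&(abs(w@y)<.05)&(w[:,2]>.008)&(w[:,2]<.05)&(c[:,0]>130)
    k=q[m];print(n,m.sum(),'A',np.percentile(w[m]@x,[1,99]))
    if m.sum()>50: cc,a,e=fit(k,.015,x);print('RES centre',cc-VAL-(cc-VAL)@x*x,'slope',a[2],'y',(cc-VAL)@y,'yaw',a@y)
print(r.read_state()['time_s'])
im=cv2.imread('pics/scene5.png')[130:290,60:400];cv2.imwrite('pics/crop5.png',cv2.resize(im,None,fx=2.3,fy=2.3))
E
python3 a5.py
```

```text
[ 0.01731314 -0.22865751 -0.01260189] 0.04166368039195658
False
scene tube 1416 el -0.55 yaw -1.364 at a: y,u -0.0009 0.0004 e 0.0011 A [-0.107  0.12 ]
scene roller 266 el -0.555 yaw -1.368 at a: y,u -0.0007 -0.0121 e 0.0011 A [0.13  0.197]
top tube 1098 el -0.549 yaw -1.362 at a: y,u 0.0009 -0.002 e 0.0016 A [-0.107  0.114]
top roller 122 el -0.583 yaw -1.37 at a: y,u 0.0004 -0.0134 e 0.0016 A [0.141 0.199]
scene 354 A [-0.09189636  0.08336261]
RES centre [-0.00525495  0.00167303  0.0155661 ] slope 0.0007870908327378099 y -0.005514843703403297 yaw 0.005077500186754413
top 294 A [-0.09107799  0.08339921]
RES centre [-0.01539565  0.00490154  0.00271652] slope 0.0064571556665376575 y -0.01615708146825799 yaw 0.009794993848805115
24.7917
```

View pics/crop5.png

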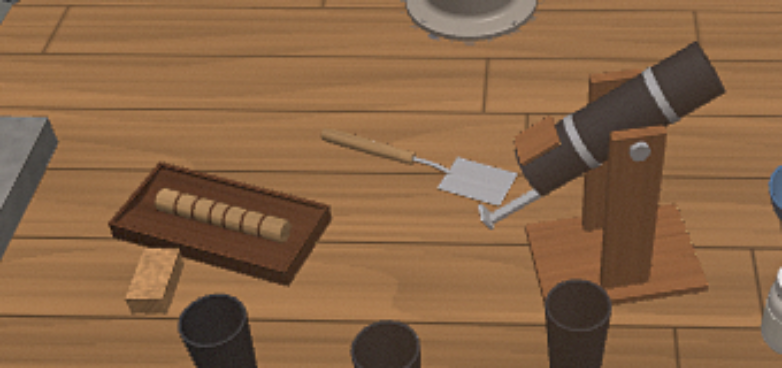

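The picture shows the roller lying along the trough, around (222,214) in the crop, and the other things unmoved. I'll let it settle, check that it's still, and hand in.

Run:
```python
from h import *
a,_=optics.get_image('top')
r.hold(2); b,_=optics.get_image('top'); r.hold(.5); c,_=optics.get_image('top')
def cen(i):
    i=i[195:260,330:415].astype(int); v=np.argwhere((i[...,0]>140)&(i[...,0]-i[...,2]>40)); 
    v=v[(v[:,0]>15)];return v.mean(0),len(v)
print(cen(a),cen(b),cen(c),r.read_state()['time_s'])
r.finish_job()
```

```text
(array([44.57946477, 38.86837794]), 1831) (array([44.65526602, 38.92562432]), 1842) (array([44.57992362, 38.78286961]), 1833) 27.4417
the job is handed in; nothing more can be done
```

The roller is lying still along the bottom of the V trough, and I handed the job in at about 27 s of the 61 s allowed, with the arm clear; I have not seen the judge's result.

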